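Set up the bench fan and switch it on

TASK

Get the bench fan ready and start it, in this order: swing the guard fully shut over the fan, turn the controller's knob fully anticlockwise to its stop, roll the knurled thumbwheel exactly three clicks away from the robot from where it stands now, then push the toggle lever right over to its far side. Leave the screwdriver, tape roll, bottle and spare fan that lie around them where they are.

Things in the scene. Friction and masses are not known exactly. Their poses are not given: they have to be found in the camera images.
- panel (a point): Fan controller: white box fixed on the bench, 150 mm deep (x) x 270 mm wide (y) x 60 mm high, flat top. This point is the centre of its top face; its x axis points to the side facing away from the robot, y to the left, z up. On the top along y: a knob (85 mm to +y), a thumbwheel (middle), a toggle lever (85 mm to -y). The box stands left or right of the robot's centre line, turned by up to 0.3 rad.
- knob_grip (a point): Black knob on the controller: disc 40 mm across with an upright bar grip 38 mm long, 14 mm thick, 32 mm high, whose top is 44 mm above the controller's top. This point is on the turning axis (vertical), 7 mm below the bar's top. The bar lies along this point's x axis, which turns with the knob.
- knob (a joint): Knob angle, rad: 0 at the fully anticlockwise stop (seen from above), grows clockwise, at most 4.7; starts between 0.6 and 1.35. At 0 the bar lies along the controller's x axis. Light friction (0.03 Nm), stays where left.
- wheel_top (a point): Topmost point of the black knurled thumbwheel, whose edge stands up through the middle of the controller's top. Wheel radius 30 mm, 16 mm wide, axle level along the controller's y axis, 16 mm below the controller's top, so 14 mm of the wheel show. The point does not turn with the wheel; its x axis points away from the robot. A fingertip pressed lightly (about 4 N) on the wheel and drawn along x rolls it.
- wheel_mark (a point): White bar across the wheel's rim, 30 mm from the axle; turns with the wheel (37.5 degrees to the robot's side of the top at joint value 0). Tick marks beside the wheel show the mark's click positions.
- wheel (a joint): Thumbwheel angle, rad, grows as the top of the wheel moves away from the robot (controller's +x). It clicks into rest every 0.2618 rad (15 degrees, 7.9 mm of rim): 0, 0.2618, 0.5236 ... up to 6 clicks. Starts at click 0, 1 or 2 (it may stand up to 0.15 of a click off until first touched; count from the nearest click), with a stop at 0 and another at 6 clicks. A light spring detent (about 1.2 N at the rim) draws it to the nearest click when let go.
- toggle_tip (a point): Centre of the 14 mm ball at the tip of the steel toggle lever, 36 mm from its pivot, which lies 8 mm above the controller's top. The lever's base is 44 x 30 mm, 17 mm high. The point moves with the lever.
- toggle (a joint): Toggle angle, rad: 0 leaning to the robot's side (-x of the controller), 0.9 leaning fully to the far side; stays where left, about 2 N at the ball moves it.
- guard_hinge (a point): Hinge line (centre) of the fan guard on the fan unit, a stainless box fixed on the bench 220 mm deep (x) x 200 mm wide x 80 mm high. x axis points away from the robot along the box, y is the hinge line; the point lies 85 mm beyond the box's middle, at its top (80.5 mm above the bench).
- guard_tab (a point): Top centre of the flat push tab (26 x 44 mm, 5 mm thick) at the free, near edge of the steel guard, 183 mm from the hinge line and 5 mm above the guard's underside. Moves with the guard; its z axis is the guard's upper face.
- guard (a joint): Guard angle, rad: 0 shut (lying flat on the fan unit), grows as the near edge rises; starts between 0.6 and 1.0. A stiff hinge holds it where left; 1 to 3 N at the tab moves it.
- screwdriver: Loose screwdriver 190 mm long lying on the bench on the robot's side of the controller. Bystander.
- tape_roll: Loose white tape roll, 90 mm across, 20 mm high, lying on the robot's side of the fan unit. Bystander.
- spray_bottle: Loose bottle, 56 mm across, 115 mm tall, on the left of the bench. Bystander.
- spare_fan: Loose spare fan, 80 x 80 x 25 mm, on the right of the bench. Bystander.

How it is judged (in metres and radians):
On the way, in this order (a step that is already met when the one before it is completed fails the run):
1. the guard is shut over the fan (value of joint guard below 0.06 rad), for 0.2 s.
2. the knob is at its anticlockwise stop (value of joint guard below 0.06 rad and value of joint knob below 0.08 rad), for 0.2 s.
3. the thumbwheel rests three clicks on from its start (all of step 2 and distance of wheel_mark from where it was at the start of the episode between 0.0204 and 0.0255 m and velocity of joint wheel between -0.1 and 0.1 rad/s), for 0.3 s.
4. the toggle is thrown to the far side (value of joint toggle above 0.8 rad), for 0.2 s.
At the end, for the whole second after the job is handed in: The guard is shut (below 0.06 rad), the knob is within 0.08 rad of its anticlockwise stop, the thumbwheel rests three clicks (give or take 0.35 of a click) further away from the robot than at the start, the toggle is over to its far side (above 0.8 of 0.9 rad) (all of step 3 and value of joint toggle above 0.8 rad); the robot touches nothing.
It fails at once if a bystander was shifted by more than 30 mm (distance of any of screwdriver, tape_roll, spray_bottle, spare_fan from where it was at the start of the episode above 0.03 m).
It also fails if it takes over 72 s, if anything falls off the work surface, if the arm or the gripper's body presses on something with over 40 N, if the wrist force passes 120 N, or if a joint passes its speed limit or range.

ROBOT

A 7-joint arm with a two-finger parallel gripper is mounted at the origin on the work surface. World frame = base frame: x ahead of the robot, y to its left, z up, the work surface at z = 0. Lengths are in mm, angles in rad, forces in N, time in s.
With the tool pointing down it reaches from about 400 to 900 mm from the base axis. Payload 5.5 kg.
Tool frame: the origin (TCP) lies midway between the tips of the shut fingers; the grasp point (between the pads) lies 19 mm behind it; z points along the fingers, y is the direction in which the jaws open and shut (so a half turn about z gives the same grasp; the last joint's range is limited). The gripper opens to 85 mm and grips with 20 to 120 N. Pads are 22 mm wide; open, the fingers measure 114 mm over their backs; the gripper's body (76 mm by 85 mm) begins 54 mm behind the grasp point. The pads swing forward as they close: fully open they stand 13 mm farther back than shut.
Start: joints at [-1.031, 0.501, -0.427, 1.55, 0.221, 1.138, -0.21], TCP at [177.593, 625.268, 231.31] pointing down, gripper open.
Joint ranges: [-2.88, 2.88], [-0.31, 2.03], [-1.54, 1.56], [0.2, 2.42], [-1.41, 4.55], [0.19, 2.02], [-2.57, 2.57]. Speed limits (rad/s): [2.57, 2.57, 3.14, 3.14, 3.14, 3.14, 3.14].

INTERFACE

Orientations are given as a rotation vector (axis times angle).
In Python, from plant import status, cams, manip gives the robot as it stands.
- The arm moves only by the tool apply_moves, never from a script. Its argument "rows" is a list that holds one entry, the list of rows, each a list of 4 numbers: the shift along the tool's x, y, z in units of 25 mm (1.0 is 25 mm), then the turn about the tool's z in units of 5 degrees (1.0 is 5 degrees). In form: [[[dx, dy, dz, yaw], ...]]. A call has 1 to 8 rows; each row shifts and turns the commanded pose from where the row before left it, along the tool's axes as they then stand; what a row does not reach is not made up. A row lasts 1/12 s, in which the tool goes at most 41.7 mm and 7.16 degrees, less where a joint would pass 70% of its speed; a pose out of reach is approached as far as the arm can. A call is refused whole if a number of a shift passes 1 or a number of a turn 1, either way. A call with a gripper value outside its range is refused whole. "fingers" is the opening, from 0 (shut) to 1 (fully open), set as the call begins (left out, the last holds). The fingers move at their own pace and stop on an object; the grip force is fixed at half the most. Time passes only in rows, so rows that do not move let the fingers close. It gives the time, the measured TCP pose, the force and the opening at its end, in the units of the state.
- status.get_state(): the state, without advancing time (a new reading comes with each control period).
- cams.camera(name): name is "side" or "top"; returns a dict with "color" (384x512x3 uint8, blue, green, red), "fx", "fy", "cx", "cy" (pixels), "rvec" (rotation vector, rad) and "tvec" (3), from world to camera coordinates, as OpenCV has them. Camera axes: x right, y down, z forward; pixel columns grow to the right and rows downward; lengths in mm; the calibration is good to about 2 mm. A picture is of the moment at which its call begins. There is no depth.
- manip.close_job(): hands the job in, once; it reports no verdict.
Trained networks look in the newest picture that a camera, given by its name, has taken for a name from the list of things; names that differ only in an ending like _2 or _b are one class to them, and where a whole thing is asked for, a point or a joint stands for the part that bears it (a point fixed in the world has none). Each returns a list of dicts, best first, with "confidence" (0 to 1); they miss things now and then, are a little off and sometimes report something else, mostly with a low value. They report only what shows in the picture. A call takes as long as a camera call.
- cams.look_for(target, camera): "uv" ([column, row] in pixels, amid what is visible of it).
- cams.outline_of(target, camera): "mask" (384x512 bool, what is visible of it) and "uv" ([column, row] in pixels, amid what is visible of it).
The state is a dict: "time": time; "qpos": joint angles; "qvel": joint speeds; "effort": joint torques, N m; "position": TCP position; "orientation": TCP orientation; "contact_force": force on the tool from outside, world axes, zero at the start; "ft_torque": the same for the moment, N m; "grip_width": finger opening in mm.
Only numpy, scipy, OpenCV 4.12 (cv2) and the standard library are available. Lean on these libraries where they do the work, as an engineer would, in place of code of your own. Each camera call takes 0.05 s, during which the arm holds its last target.

## Working session

There is one attempt and no reset: what is moved stays moved. The work goes in short steps, Python scripts to look and compute and a tool call to move; the robot and the scene stay as the last step left them, time stands still between calls to the robot, and variables do not carry over. Pictures are saved under pics/ and viewed, and the job is handed in when it is done.

Besides the shell and the picture viewer there is one more tool, called in YAML: its name, and indented under it one key for each argument. apply_moves: Moves the arm, as the interface text tells. Its arguments: {"type":"object","properties":{"rows":{"type":"array","items":{"type":"array","items":{"type":"array","items":{"type":"number"}}}},"fingers":{"type":"number"}},"required":["rows"]}

```bash
ls; mkdir -p pics; cat > h.py <<'E'
import numpy as np, cv2
from plant import status,cams,manip
def save(n,fn,crop=None,s=1):
    c=cams.camera(n); im=c["color"]
    if crop: im=im[crop[1]:crop[3],crop[0]:crop[2]]
    if s!=1: im=cv2.resize(im,None,fx=s,fy=s,interpolation=cv2.INTER_CUBIC)
    cv2.imwrite("pics/"+fn,im); return c
def cal(c):
    R=cv2.Rodrigues(np.array(c["rvec"],float))[0];t=np.array(c["tvec"],float).ravel();return R,t
def ray(c,uv):
    R,t=cal(c);d=R.T@np.array([(uv[0]-c["cx"])/c["fx"],(uv[1]-c["cy"])/c["fy"],1]);return -R.T@t,d
def onz(c,uv,z):
    o,d=ray(c,uv);return o+d*(z-o[2])/d[2]
def proj(c,P):
    R,t=cal(c);p=R@np.array(P,float)+t;return np.array([c["fx"]*p[0]/p[2]+c["cx"],c["fy"]*p[1]/p[2]+c["cy"]])
def tri(c1,u1,c2,u2):
    o1,d1=ray(c1,u1);o2,d2=ray(c2,u2);d1/=np.linalg.norm(d1);d2/=np.linalg.norm(d2)
    s=np.linalg.lstsq(np.c_[d1,-d2],o2-o1,rcond=None)[0];a=o1+s[0]*d1;b=o2+s[1]*d2
    return (a+b)/2,np.linalg.norm(a-b)
E
python3 - <<'E'
from h import *
s=status.get_state()
print({k:np.round(v,3) for k,v in s.items()})
t=save("top","t0.png");d=save("side","s0.png")
for c in(t,d):
    R,T=cal(c);print(-R.T@T,R[2],c["fx"])
for n in ["panel","knob_grip","wheel_top","wheel_mark","toggle_tip","guard_hinge","guard_tab","screwdriver","tape_roll","spray_bottle","spare_fan"]:
    a=cams.look_for(n,"top")[:2];b=cams.look_for(n,"side")[:2]
    print(n,[(np.round(x["uv"],1),round(x["confidence"],2)) for x in a],[(np.round(x["uv"],1),round(x["confidence"],2)) for x in b])
    if a and b:print("   ",tri(t,a[0]["uv"],d,b[0]["uv"]))
E
```

```text
pics
{'time': np.float64(0.0), 'qpos': array([-1.031,  0.502, -0.427,  1.551,  0.221,  1.138, -0.21 ]), 'qvel': array([-0.001, -0.002, -0.001, -0.002, -0.002, -0.003,  0.   ]), 'effort': array([ 1.0000e-03, -5.6952e+01, -5.8160e+00, -2.8095e+01,  1.1000e-02,
        1.2000e-02,  0.0000e+00]), 'position': array([177.473, 624.581, 230.266]), 'orientation': array([-4.330e-01, -3.111e+00,  3.000e-03]), 'contact_force': array([0.16 , 0.135, 0.965]), 'ft_torque': array([0.022, 0.052, 0.001]), 'grip_width': np.float64(85.745)}
[ 3.04960004e+02 -1.05879239e-01  1.26968393e+03] [ 0.17337251 -0.00493514 -0.98484396] 430.3480089168659
[ 461.13312077 -846.23649239  774.88962402] [ 0.0403344   0.77414939 -0.6317166 ] 403.9232351512877
panel [(array([340.6, 239.1]), 0.6), (array([181.7, 186.7]), 0.57)] [(array([271.8, 167.6]), 0.65)]
    (array([ 452.60812109, -201.99085723,  305.01912303]), np.float64(130.62930518513045))
knob_grip [(array([154.5, 177.8]), 0.6)] [(array([267.4, 119. ]), 0.25)]
    (array([543.46125895, 258.77945367, 163.15322773]), np.float64(9.627255187200685))
wheel_top [(array
[... 729 characters left out ...]
167881102783))
screwdriver [(array([188.5, 230.7]), 0.67), (array([323.8, 251.6]), 0.6)] [(array([230.8, 172.7]), 0.45)]
    (array([424.06431176, 185.09811344,  13.03890159]), np.float64(3.49591561084607))
tape_roll [(array([319.9, 244.8]), 0.62)] [(array([220.7, 268.3]), 0.77)]
    (array([ 398.60018222, -199.27050499,    7.38098481]), np.float64(8.700558983342747))
spray_bottle [(array([105. , 189.2]), 0.57)] [(array([265. , 118.5]), 0.64)]
    (array([536.5677102 , 417.93315338,  74.52916596]), np.float64(10.044643723797767))
spare_fan [(array([416.2, 196.6]), 0.57)] [(array([287.1, 370.2]), 0.76)]
    (array([ 537.74703768, -475.42299264,   41.63399164]), np.float64(1.1973151688136585))
```

```bash
python3 - <<'E'
import cv2
a=cv2.imread("pics/t0.png")[120:280,80:470];b=cv2.imread("pics/s0.png")
cv2.imwrite("pics/t0z.png",cv2.resize(a,None,fx=2,fy=2,interpolation=2))
cv2.imwrite("pics/s0z.png",cv2.resize(b,None,fx=1.5,fy=1.5,interpolation=2))
E
```

```text
(no output)
```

View pics/t0z.png

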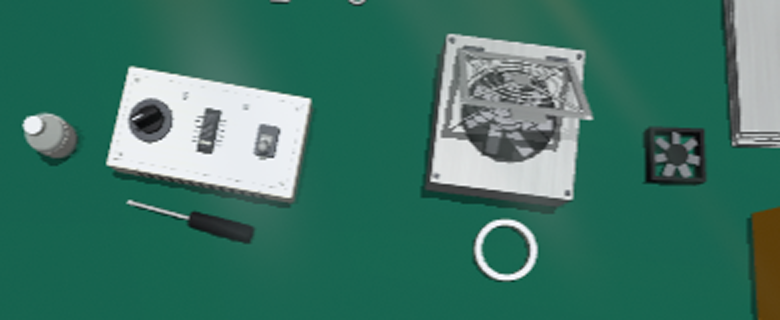

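View pics/s0z.png

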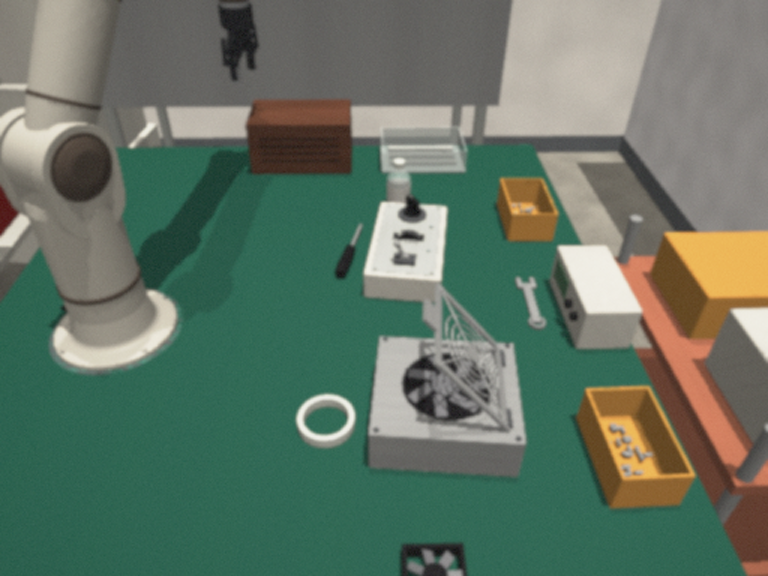

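The top view shows the controller on the left, centred around pixel (185,186). The fan unit with its raised guard is centred around (333,180), the tape roll at (333,245) and the screwdriver at (175,230). Next I zoom in for precise corners.

```bash
python3 - <<'E'
import cv2
t=cv2.imread("pics/t0.png");b=cv2.imread("pics/s0.png")
def z(im,c,s,f):
    x=cv2.resize(im[c[1]:c[3],c[0]:c[2]],None,fx=s,fy=s,interpolation=2);
    for i in range(0,c[2]-c[0],10): cv2.putText(x,str(c[0]+i),(i*s,8),0,0.3,(0,255,255),1); cv2.line(x,(i*s,8),(i*s,14),(0,255,255),1)
    for i in range(0,c[3]-c[1],10): cv2.putText(x,str(c[1]+i),(0,i*s+4),0,0.3,(0,255,255),1)
    cv2.imwrite("pics/"+f,x)
z(t,(128,145,242,230),7,"z1.png");z(t,(285,130,385,225),6,"z2.png");z(b,(230,120,305,205),7,"z3.png");z(b,(240,180,355,320),4,"z4.png")
E
```

```text
(no output)
```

View pics/z1.png

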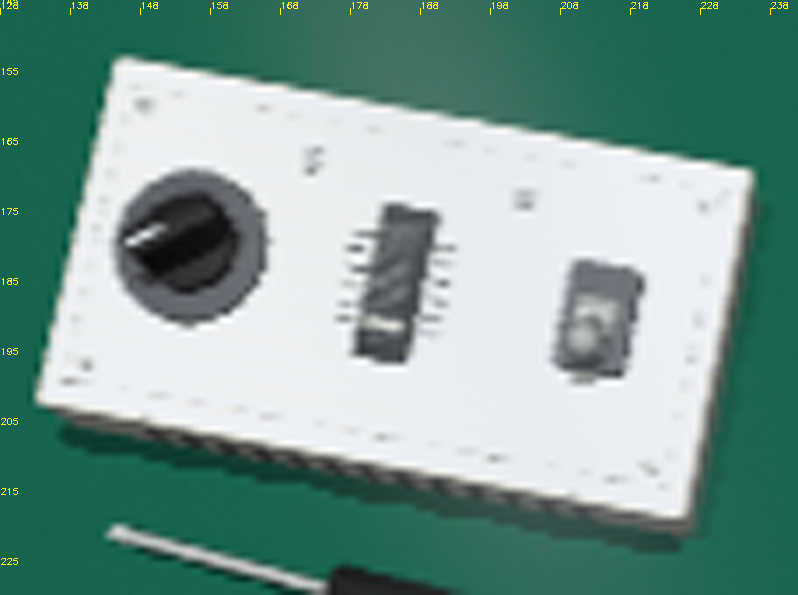

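View pics/z2.png

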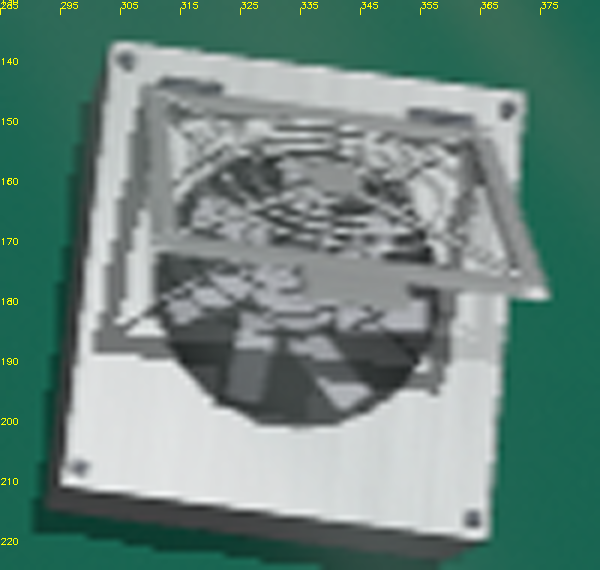

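View pics/z3.png

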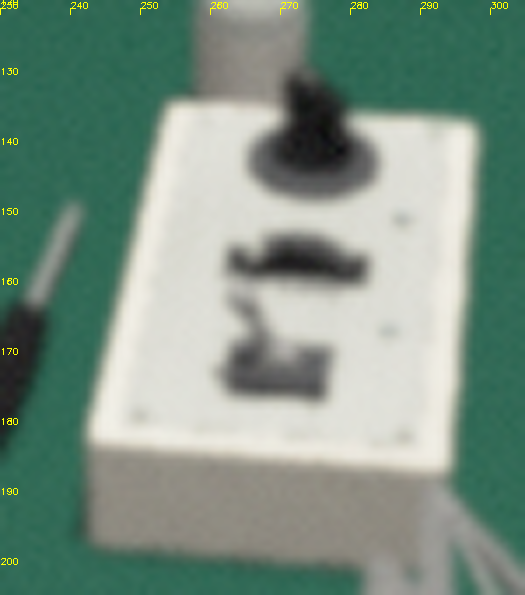

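View pics/z4.png

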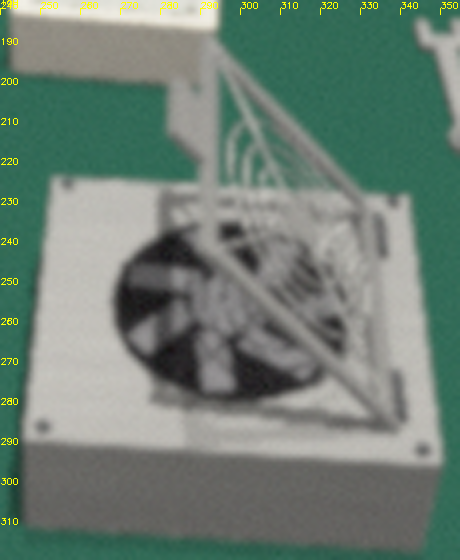

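```bash
cat > fit.py <<'E'
from h import *
import json
from scipy.optimize import least_squares
def off(z,s,o): return (np.array(z)+.5)/s-.5+np.array(o)
t=cams.camera("top");d=cams.camera("side")
def fit(tp,sp,dx,dy,h):
    loc=np.array([[dx,dy],[dx,-dy],[-dx,-dy],[-dx,dy]])/2
    def W(p):
        c,s=np.cos(p[2]),np.sin(p[2]);return np.c_[p[0]+c*loc[:,0]-s*loc[:,1],p[1]+s*loc[:,0]+c*loc[:,1],np.full(4,h)]
    def r(p):
        w=W(p);return np.r_[*[proj(t,q)-u for q,u in zip(w,tp)],*[proj(d,q)-u for q,u in zip(w,sp)]]
    x0=np.mean([onz(t,u,h) for u in tp],0)
    s=least_squares(r,[x0[0],x0[1],0],loss="soft_l1");print(s.x,np.round(r(s.x),1));return s.x
P=fit(off([(115,58),(752,172),(692,520),(38,402)],7,(128,145)),off([(478,122),(450,470),(88,440),(165,100)],7,(230,120)),150,270,60)
F=fit(off([(110,42),(527,93),(490,540),(62,487)],6,(285,130)),off([(410,195),(442,463),(22,441),(52,178)],4,(240,180)),220,200,80)
print(P,F)
json.dump([list(P),list(F)],open("fit.json","w"))
def L(p,x,y,z):
    c,s=np.cos(p[2]),np.sin(p[2]);return np.array([p[0]+c*x-s*y,p[1]+s*x+c*y,z])
print("knob",L(P,0,85,104),proj(t,L(P,0,85,60)),"wheel",L(P,0,0,74),"tog",L(P,0,-85,68))
for k in range(7):
    a=np.radians(-37.5+15*k);print(k,proj(t,L(P,30*np.sin(a),0,44+30*np.cos(a))),proj(d,L(P,30*np.sin(a),0,44+30*np.cos(a))))
print("mark",off((380,324),7,(128,145)))
for a in np.arange(.5,1.1,.1):
    q=L(F,85-183*np.cos(a)-5*np.sin(a),0,80.5+183*np.sin(a)+5*np.cos(a));print("tab",a,q,proj(t,q),proj(d,q))
for a in (0,.3,.9):
    q=L(P,-36*np.sin(.45-a),-85,68+36*np.cos(.45-a));print("tog",a,q,proj(t,q),proj(d,q))
for th in (.6,.8,1,1.2,1.35):
  print("knob",th,[np.round(proj(c,L(P,sg*19*np.cos(th),85-sg*19*np.sin(th),104)),1) for c in (t,d) for sg in(1,-1)])
E
python3 fit.py
```

```text
[ 5.51515400e+02  1.95870087e+02 -1.51485394e-01] [ 0.2 -0.6  0.8 -0.9 -0.3  0.1 -0.3  0.5 -0.4 -0.1  0.  -0.3 -0.3 -0.1
  0.1  0.1]
[ 5.81069540e+02 -2.30073351e+02 -1.03317588e-01] [ 0.6 -0.6  0.1 -0.5  0.1  0.4  0.2  0.1 -0.7 -0.2  0.5  0.2 -0.  -0.5
 -0.3 -0.6]
[ 5.51515400e+02  1.95870087e+02 -1.51485394e-01] [ 5.81069540e+02 -2.30073351e+02 -1.03317588e-01]
knob [564.34246823 279.89666774 104.        ] [155.60681871 180.12087435] wheel [551.51540027 195.87008666  74.        ] tog [538.68833231 111.84350558  68.        ]
0 [182.95818086 190.85893178] [266.02513791 155.36480754]
1 [183.22806354 188.28230904] [268.22515394 154.47449427]
2 [183.65791342 185.56290346] [270.66871375 154.10601574]
3 [184.2165946 182.8991429] [273.1831505  154.28784366]
4 [184.8630069  180.48482688] [275.58955938 155.00780913]
5 [185.54974611 178.49246511] [277.71708119 156.21386318]
6 [186.22727615 177.05934336] [279.41644461 157.8184581 ]
mark [181.85714286 190.85714286]
tab 0.5 [ 503.49071165 -222.02945189  172.62278637] [338.37131758 198.47154454] [263.71873067 225.19929846]
tab 0.6 [ 512.57710517 
[... 804 characters left out ...]
16863 112.65534924 103.59575881] [212.11176791 189.18172236] [267.87019888 161.77122544]
tog 0.9 [554.16776762 109.48049419 100.41609568] [213.66080437 182.0816159 ] [275.07405136 163.20747978]
knob 0.6 [array([157.1, 171.9]), array([147.1, 181.5]), array([279.1, 133.7]), array([270. , 129.7])]
knob 0.8 [array([158., 173.]), array([146.3, 180.5]), array([278.3, 134.2]), array([270.8, 129.3])]
knob 1 [array([158.6, 174.1]), array([145.7, 179.3]), array([277.3, 134.5]), array([271.8, 129. ])]
knob 1.2 [array([158.9, 175.4]), array([145.3, 178. ]), array([276.2, 134.7]), array([272.8, 128.8])]
knob 1.35 [array([159. , 176.4]), array([145.3, 177. ]), array([275.3, 134.8]), array([273.7, 128.7])]
```

```bash
cat >> h.py <<'E'
def tool():
    s=status.get_state();return np.array(s["position"]),cv2.Rodrigues(np.array(s["orientation"],float))[0],s
def to(target,yaw_deg=0):
    p,R,s=tool();d=R.T@(np.array(target,float)-p)/25
    print("t",round(float(s["time"]),2),"pos",np.round(p,1),"xax",np.round(R[:,0],3),"F",np.round(s["contact_force"],1),"w",round(float(s["grip_width"]),1),"q",np.round(s["qpos"],2))
    print("units",np.round(d,2),"rows>=",np.abs(d).max())
import json
try: P,F=json.load(open("fit.json"))
except Exception: pass
def L(p,x,y,z):
    c,s=np.cos(p[2]),np.sin(p[2]);return np.array([p[0]+c*x-s*y,p[1]+s*x+c*y,z])
def tab(a,n=0): # n: offset along normal
    return L(F,85-183*np.cos(a)+(5+n)*np.sin(a),0,80.5+183*np.sin(a)+(5+n)*np.cos(a))
E
python3 - <<'E'
from h import *
t=cams.camera("top");d=cams.camera("side")
for a in np.arange(.6,1.01,.05):print(round(a,2),tab(a),proj(t,tab(a)),proj(d,tab(a)))
p,R,s=tool();print(R)
to([480,0,340]);to(tab(.85,30))
E
```

```text
0.6 [ 518.19342026 -223.5539285   187.95625071] [340.10220373 191.80416897] [270.82837891 220.32977011]
0.65 [ 523.71959591 -224.12691989  195.22953124] [340.8847767  189.14370622] [273.56974266 217.9432033 ]
0.7 [ 529.60043937 -224.73668565  202.2160477 ] [341.66559601 186.33902907] [276.50725911 215.63923295]
0.75 [ 535.82125158 -225.38170168  208.89833743] [342.44190841 183.39759306] [279.63496546 213.42645226]
0.8 [ 542.36648375 -226.06035577  215.25969818] [343.21090279 180.32770308] [282.94596284 211.31335594]
0.85 [ 549.21977622 -226.77095164  221.28422987] [343.96972712 177.13849271] [286.43240987 209.30828593]
0.9 [ 556.36399933 -227.51171317  226.9568743 ] [344.71550691 173.83989356] [290.08552442 207.4193748 ]
0.95 [ 563.78129622 -228.28078885  232.26345282] [345.44536474 170.44259458] [293.89559397 205.6544877 ]
1.0 [ 571.45312753 -229.07625639  237.19070175] [346.15644082 166.95799132] [297.85199529 204.02116317]
[[-9.61949884e-01  2.73225948e-01 -4.30570679e-05]
 [ 2.73225949e-01  9.61949884e-01 -2.54883863e-05]
 [ 3.44546530e-05 -3.62828585e-05 -9.99999999e-01]]
t 1.4 pos [177.6 625.3 231.3] xax [-0.962  0.273  0.   ] F [ 0.4 -0.   0.4] w 85.5 q [-1.03  0.5  -0.43  1.55  0.22  1.14 -0.21]
units [-18.47 -20.75  -4.35] rows>= 20.753463373012092
t 1.4 pos [177.6 625.3 231.3] xax [-0.962  0.273  0.   ] F [ 0.4 -0.   0.4] w 85.5 q [-1.03  0.5  -0.43  1.55  0.22  1.14 -0.21]
units [-24.5  -28.57  -0.39] rows>= 28.56693733796491
```

apply_moves:
  rows:
    - [[-0.6,-0.9,-0.8,-1],[-0.6,-1,-0.8,-1],[-0.6,-1,-0.8,0],[-0.6,-1,-0.8,0],[-0.6,-1,-0.8,0],[-0.6,-1,-0.4,0],[-0.6,-1,0,0],[-0.6,-1,0,0]]
  fingers: 0

```text
time: 2.07
position: [270.8, 412.9, 342.6]
orientation: [0.16, 3.136, 0.003]
contact_force: [1.8, 0.0, 0.2]
grip_width: 0.3
```

```bash
python3 - <<'E'
from h import *
to(L(F,85-183*np.cos(.85)+80,0,310))
E
```

```text
t 2.07 pos [270.8 412.9 342.6] xax [-0.995  0.102 -0.002] F [1.8 0.  0.2] w 0.3 q [-0.65  0.11 -0.43  1.79  0.05  1.25  0.38]
units [-16.74 -24.32   1.27] rows>= 24.324683974877576
```

apply_moves:
  rows:
    - [[-0.7,-1,0,0],[-0.7,-1,0,0],[-0.7,-1,0,0],[-0.7,-1,0,0],[-0.7,-1,0,0],[-0.7,-1,0,0],[-0.7,-1,0,0],[-0.7,-1,0,0]]

```text
time: 2.73
position: [389.4, 199.1, 341.7]
orientation: [0.16, 3.137, 0.001]
contact_force: [0.8, 1.0, -0.7]
grip_width: 0.0
```

apply_moves:
  rows:
    - [[-0.7,-1,0,0],[-0.7,-1,0,0],[-0.7,-1,0,0],[-0.7,-1,0,0],[-0.7,-1,0,0],[-0.7,-1,0,0],[-0.7,-1,0,0],[-0.7,-1,0,0]]

```text
time: 3.4
position: [508.4, -14.1, 341.6]
orientation: [0.16, 3.137, 0.0]
contact_force: [1.5, 0.9, 0.5]
grip_width: 0.1
```

```bash
python3 - <<'E'
from h import *
to(L(F,85-183*np.cos(.85)+60,0,310))
E
```

```text
t 3.4 pos [508.4 -14.1 341.6] xax [-0.995  0.102 -0.001] F [1.5 0.9 0.5] w 0.1 q [-0.09  0.12  0.08  1.77 -0.01  1.25  1.45]
units [-4.74 -8.3   1.27] rows>= 8.30100907676342
```

apply_moves:
  rows:
    - [[-0.5,-1,0,0],[-0.5,-1,0,0],[-0.5,-1,0.2,0],[-0.5,-1,0.2,0],[-0.5,-1,0.4,0],[-0.5,-1,0.4,0],[-0.5,-1,0,0],[0,0,0,0]]

```text
time: 4.07
position: [576.7, -202.5, 310.2]
orientation: [-0.171, -3.136, 0.006]
contact_force: [-0.5, -0.7, 0.1]
grip_width: -0.0
```

```bash
python3 - <<'E'
from h import *
to(tab(.85,30)+[11,0,0])
p,R,s=tool();prev=tab(.85,30)+[11,0,0]
for a in [.85,.75,.65,.55,.45,.35,.25,.15,.05,0]:
    q=tab(a,-3)+[11,0,0]; print(a,np.round(q,1),np.round(R.T@(q-prev)/25,2));prev=q
save("side","s1.png",(200,100,380,330),3)
E
```

```text
t 4.07 pos [ 576.7 -202.5  310.2] xax [-0.994  0.109  0.001] F [-0.5 -0.7  0.1] w -0.0 q [ 0.14  0.34  0.2   1.58 -0.07  1.23  1.81]
units [-0.36 -1.02  2.77] rows>= 2.766459031978808
0.85 [ 558.  -226.5  219.3] [ 0.99 -0.    0.87]
0.75 [ 544.8 -225.2  206.7] [ 0.53 -0.    0.5 ]
0.65 [ 532.9 -223.9  192.8] [ 0.48 -0.    0.55]
0.55 [ 522.5 -222.9  177.9] [ 0.42 -0.    0.6 ]
0.45 [ 513.6 -221.9  161.9] [0.36 0.   0.64]
0.35 [ 506.3 -221.2  145.1] [0.29 0.   0.67]
0.25 [ 500.7 -220.6  127.7] [0.22 0.   0.7 ]
0.15 [ 496.9 -220.2  109.8] [0.15 0.   0.72]
0.05 [ 494.9 -220.    91.6] [0.08 0.   0.73]
0 [ 494.6 -220.    82.5] [0.01 0.   0.37]
```

View pics/s1.png

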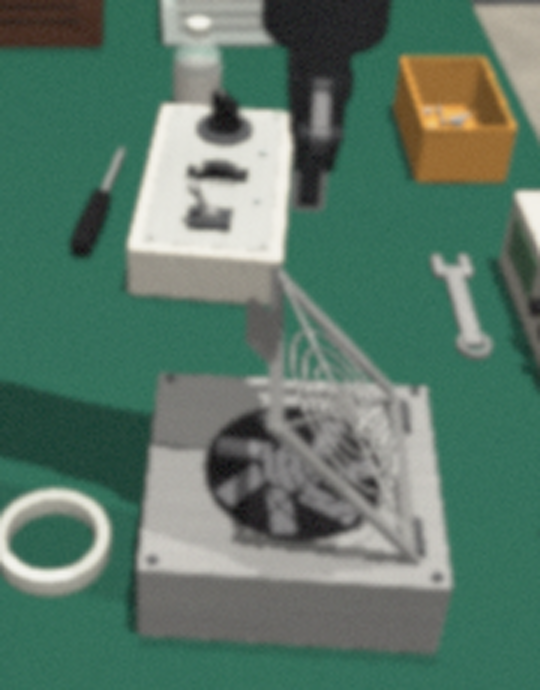

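The fingertip stands above and beyond the tab, which is near side-view pixel (286,210). Next I lower the tool and push along the arc.

apply_moves:
  rows:
    - [[-0.2,-0.5,0.8,0],[-0.2,-0.5,1,0],[0,0,0.8,0],[0.5,0,0.5,0],[0.5,0,0.4,0],[0.5,0,0.5,0],[0.5,0,0.55,0],[0,0,0,0]]

```text
time: 4.78
position: [531.3, -214.6, 195.4]
orientation: [-0.159, -3.132, -0.003]
contact_force: [-1.7, -0.1, 0.6]
grip_width: -0.4
```

```bash
python3 - <<'E'
from h import *
to(tab(.65,-3)+[11,0,0])
save("side","s2.png",(200,100,380,330),3)
E
```

```text
t 4.78 pos [ 531.3 -214.6  195.4] xax [-0.995  0.101  0.005] F [-1.7 -0.1  0.6] w -0.4 q [ 0.18  0.38  0.19  1.8  -0.09  0.98  1.88]
units [-0.1  -0.37  0.1 ] rows>= 0.3667481774745046
```

View pics/s2.png

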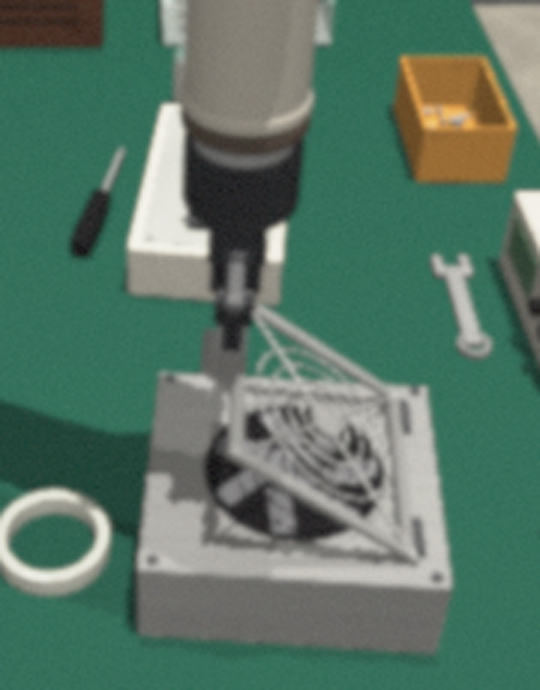

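The guard is moving down with the fingertip on the tab. I carry on along the arc.

apply_moves:
  rows:
    - [[0.4,-0.2,0.6,0],[0.36,-0.1,0.65,0],[0.3,0,0.68,0],[0.22,0,0.7,0],[0.15,0,0.72,0],[0.05,0,0.7,0],[0,0,0.3,0],[0,0,0,0]]

```text
time: 5.5
position: [497.3, -219.4, 88.0]
orientation: [-0.159, -3.136, -0.001]
contact_force: [-0.2, -0.4, 1.2]
grip_width: 0.2
```

```bash
python3 - <<'E'
from h import *
to(tab(0,0)+[11,0,0])
save("side","s3.png",(200,100,380,330),3)
E
```

```text
t 5.5 pos [ 497.3 -219.4   88. ] xax [-0.995  0.101  0.001] F [-0.2 -0.4  1.2] w 0.2 q [ 0.22  0.47  0.18  1.94 -0.12  0.73  1.94]
units [ 0.11 -0.03  0.1 ] rows>= 0.1068781058532902
```

View pics/s3.png

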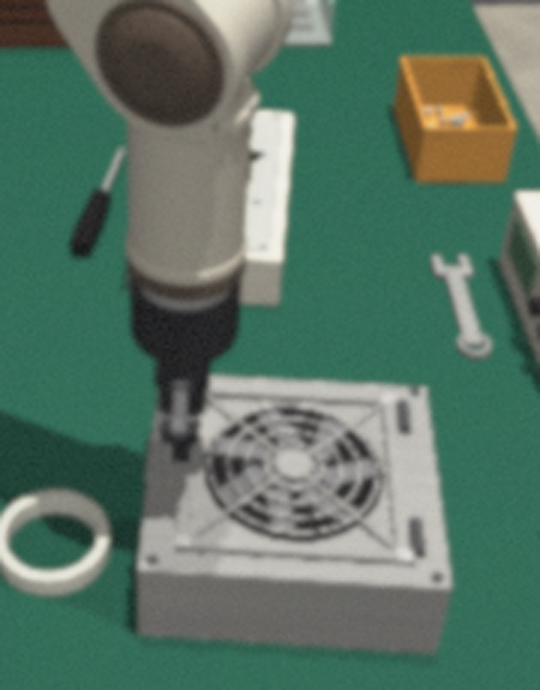

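The guard is almost flat, with the tip still at z = 88. I press down until there is a clear reaction force.

apply_moves:
  rows:
    - [[0,0,0.1,0],[0,0,0.1,0],[0,0,0,0],[0,0,0,0]]

```text
time: 5.88
position: [498.9, -220.5, 85.5]
orientation: [0.16, 3.134, -0.001]
contact_force: [-0.3, 0.7, 5.5]
grip_width: -0.2
```

apply_moves:
  rows:
    - [[0,0,0.1,0],[0,0,0.1,0],[0,0,0,0],[0,0,0,0]]

```text
time: 6.22
position: [499.0, -220.6, 85.0]
orientation: [0.161, 3.133, 0.001]
contact_force: [-13.8, 6.5, 46.8]
grip_width: 0.0
```

The guard hit its hard stop at z = 85, so it is shut. Next I lift off and move towards the knob.

apply_moves:
  rows:
    - [[0,0,-0.8,0],[0,0,-1,0],[0,0,-1,0],[0,0.6,-1,0],[0,1,-0.6,0],[0,1,0,0],[0,1,0,0],[0,1,0,0]]
  fingers: 0.6

```text
time: 6.88
position: [509.8, -104.8, 190.4]
orientation: [0.161, 3.134, 0.0]
contact_force: [1.1, 0.3, 0.5]
grip_width: 51.5
```

```bash
python3 - <<'E'
from h import *
to(L(P,0,85,160))
t=save("top","t2.png",(128,130,242,215),7);d=save("side","s4.png",(200,100,360,330),3)
for n in ("knob_grip","knob"):
  for m,c in (("top",t),("side",d)):
    for o in cams.outline_of(n,m)[:2]:
        print(n,m,o["uv"],o["confidence"],o["mask"].sum())
E
```

```text
t 6.88 pos [ 509.8 -104.8  190.4] xax [-0.995  0.102 -0.003] F [1.1 0.3 0.5] w 51.5 q [ 0.02  0.29  0.15  1.93 -0.05  0.92  1.67]
units [-0.59 15.53  1.22] rows>= 15.530488519584107
knob_grip top [153.4, 176.1] 0.5 130
knob_grip top [360.1, 186.2] 0.49 412
knob top [153.3, 177.9] 0.6 142
knob side [291.5, 256.7] 0.2 1557
```

View pics/t2.png

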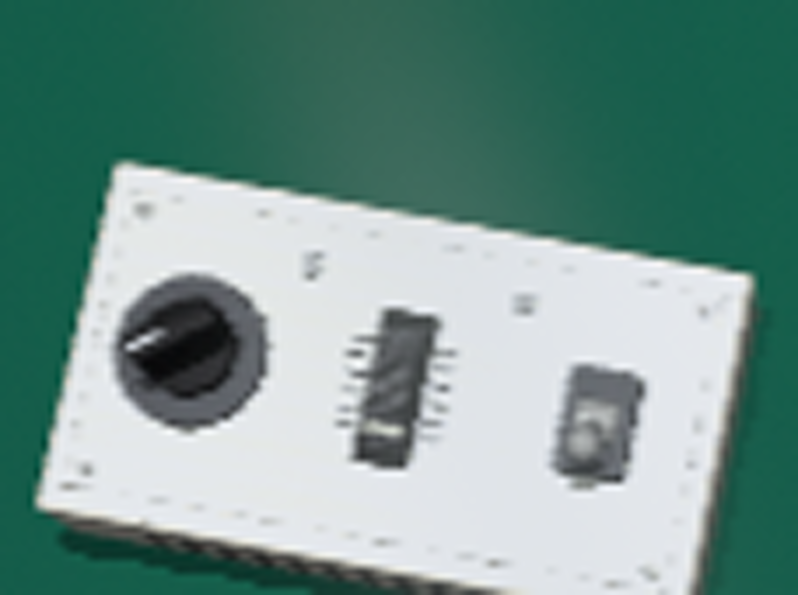

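View pics/s4.png

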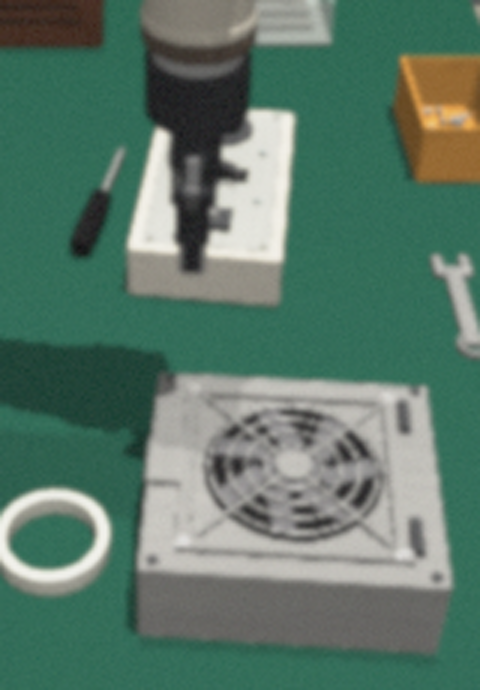

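The guard lies flat and shut. The knob's pointer line runs from zoom pixel (125,350) to (155,335), so the knob is at roughly 0.92 rad. The wheel mark sits at the lowest tick, which is click 0.

apply_moves:
  rows:
    - [[0,1,0,0],[0,1,0,0],[0,1,0,0],[-0.1,1,0,0],[-0.1,1,0,0],[-0.1,1,0,0],[-0.1,1,0,0],[-0.1,1,0,0]]

```text
time: 7.85
position: [542.3, 91.2, 188.9]
orientation: [0.165, 3.137, -0.001]
contact_force: [0.2, -0.4, 0.3]
grip_width: 51.5
```

apply_moves:
  rows:
    - [[0,1,0,0],[0,1,0,0],[0,1,0,0],[0,1,0,0],[0,1,0,0],[0,1,0,0],[0,0.8,0,0],[0,0,0,0]]

```text
time: 8.52
position: [559.1, 265.6, 188.7]
orientation: [0.154, 3.138, 0.005]
contact_force: [0.6, 1.1, -0.1]
grip_width: 51.5
```

```bash
python3 - <<'E'
from h import *
to(L(P,0,85,160))
E
```

```text
t 8.52 pos [559.1 265.6 188.7] xax [-0.995  0.098 -0.   ] F [ 0.6  1.1 -0.1] w 51.5 q [-0.49  0.45  0.    1.69 -0.    1.    0.99]
units [-0.15  0.59  1.15] rows>= 1.1503887975384963
```

apply_moves:
  rows:
    - [[-0.15,0.5,0,0],[0,0,0.2,1],[0,0,0.2,1],[0,0,0.2,1],[0,0,0.2,1],[0,0,0.2,1],[0,0,0.2,1],[0,0,0.2,1]]

```text
time: 9.18
position: [565.0, 270.7, 153.5]
orientation: [1.107, 2.94, -0.001]
contact_force: [-0.2, 1.1, 0.0]
grip_width: 51.0
```

apply_moves:
  rows:
    - [[0,0,0,1],[0,0,0,1],[0,0,0,1],[0,0,0,1],[0,0,0,0],[0,0,0,0]]

```text
time: 9.68
position: [564.7, 271.4, 153.7]
orientation: [1.59, 2.709, -0.001]
contact_force: [0.1, -0.4, 0.6]
grip_width: 51.2
```

```bash
python3 - <<'E'
from h import *
to(L(P,0,85,84))
save("top","t3.png",(128,130,242,215),7);save("side","s5.png",(220,80,320,210),5)
E
```

```text
t 9.68 pos [564.7 271.4 153.7] xax [-0.487  0.873 -0.001] F [ 0.1 -0.4  0.6] w 51.2 q [-0.65  0.51  0.21  1.7  -0.13  0.95  0.12]
units [0.31 0.15 2.79] rows>= 2.7896098001390555
```

View pics/s5.png

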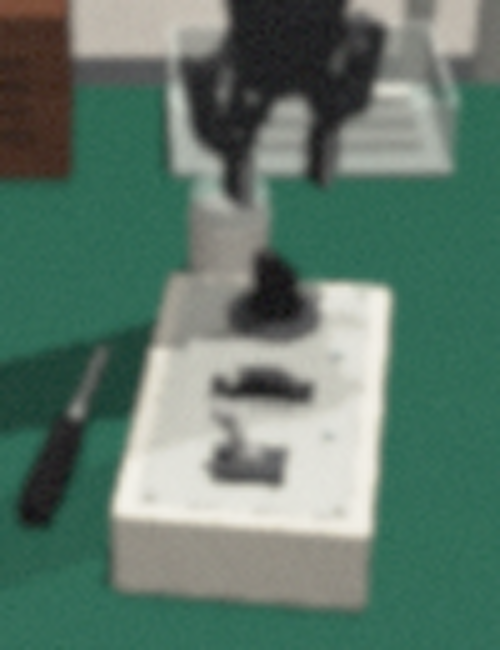

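The open jaws straddle the knob. I descend and grip.

apply_moves:
  rows:
    - [[0.15,0.1,0.7,0],[0.15,0.1,0.7,0],[0,0,0.7,0],[0,0,0.6,0],[0,0,0,0],[0,0,0,0]]

```text
time: 10.28
position: [564.2, 281.3, 85.6]
orientation: [-1.59, -2.708, 0.003]
contact_force: [0.3, 0.2, 0.8]
grip_width: 51.6
```

apply_moves:
  rows:
    - [[0,0,0,0],[0,0,0,0],[0,0,0,0],[0,0,0,0],[0,0,0,0],[0,0,0,0]]
  fingers: 0

```text
time: 10.78
position: [565.7, 282.3, 87.8]
orientation: [1.59, 2.708, 0.003]
contact_force: [-0.1, -0.9, 6.5]
grip_width: 12.5
```

```bash
python3 - <<'E'
from h import *
to(L(P,0,85,84))
E
```

```text
t 10.78 pos [565.7 282.3  87.8] xax [-0.487  0.873 -0.   ] F [-0.1 -0.9  6.5] w 12.5 q [-0.65  0.6   0.19  1.72 -0.15  0.83  0.12]
units [-0.06 -0.09  0.15] rows>= 0.15211100165199595
```

apply_moves:
  rows:
    - [[0,0,0,-1],[0,0,0,-1],[0,0,0,-1],[0,0,0,-1],[0,0,0,-1],[0,0,0,-1],[0,0,0,-1],[0,0,0,-1]]

```text
time: 11.45
position: [565.6, 282.3, 87.8]
orientation: [0.562, 3.089, 0.002]
contact_force: [-0.7, -0.2, 6.0]
grip_width: 12.6
```

apply_moves:
  rows:
    - [[0,0,0,-1],[0,0,0,-0.8],[0,0,0,-0.4],[0,0,0,0],[0,0,0,0]]

```text
time: 11.87
position: [565.6, 282.3, 87.8]
orientation: [0.27, 3.128, 0.002]
contact_force: [-1.3, -1.5, 5.8]
grip_width: 12.7
```

```bash
python3 - <<'E'
from h import *
to(L(P,0,85,84));print(status.get_state()["ft_torque"])
p,R,s=tool();print(np.degrees(np.arctan2(R[1,0],R[0,0])), "stop 171.3")
E
```

```text
t 11.87 pos [565.6 282.3  87.8] xax [-0.985  0.171 -0.002] F [-1.3 -1.5  5.8] w 12.7 q [-0.49  0.6  -0.02  1.72  0.02  0.83  0.88]
units [ 0.03 -0.1   0.15] rows>= 0.15088670647980187
[-0.15866601  0.22583067  0.04168199]
170.14656584319047 stop 171.3
```

apply_moves:
  rows:
    - [[0,0,0,-0.3],[0,0,0,-0.3],[0,0,0,0],[0,0,0,0]]

```text
time: 12.2
position: [565.6, 282.3, 87.8]
orientation: [0.193, 3.134, 0.003]
contact_force: [-1.2, -0.2, 6.3]
grip_width: 12.4
```

```bash
python3 - <<'E'
from h import *
to(L(P,0,85,84));print(status.get_state()["ft_torque"])
p,R,s=tool();print(np.degrees(np.arctan2(R[1,0],R[0,0])), "stop 171.3")
E
```

```text
t 12.2 pos [565.6 282.3  87.8] xax [-0.992  0.123 -0.001] F [-1.2 -0.2  6.3] w 12.4 q [-0.48  0.6  -0.04  1.72  0.03  0.83  0.92]
units [ 0.04 -0.1   0.15] rows>= 0.1504652781801034
[-0.0255248   0.3264363  -1.07039924]
172.95152021518777 stop 171.3
```

The torque rose to 1.07 Nm at 173° (171.3° was expected), so the knob is at its stop. I ease off a little and release.

apply_moves:
  rows:
    - [[0,0,0,0.15],[0,0,0,0],[0,0,0,0]]

```text
time: 12.45
position: [565.6, 282.3, 87.8]
orientation: [0.212, 3.133, 0.002]
contact_force: [-1.3, -0.3, 6.8]
grip_width: 12.4
```

apply_moves:
  rows:
    - [[0,0,0,0],[0,0,0,0],[0,0,0,0],[0,0,0,0],[0,0,-0.6,0],[0,0,-0.8,0],[0,0,-0.8,0],[0,0,-0.5,0]]
  fingers: 0.6

```text
time: 13.12
position: [565.4, 282.4, 155.6]
orientation: [0.208, 3.133, 0.001]
contact_force: [-0.1, 0.4, 0.1]
grip_width: 51.6
```

apply_moves:
  rows:
    - [[0,-1,-0.4,0],[0,-1,0,0],[0,-1,0,0],[0,-1,0,0],[0,-1,0,0],[0,-1,0,0],[0,-1,0,0],[0,-1,0,0]]
  fingers: 0

```text
time: 13.78
position: [537.8, 82.6, 163.7]
orientation: [-0.208, -3.135, 0.0]
contact_force: [-1.0, -0.2, -0.1]
grip_width: -0.2
```

```bash
python3 - <<'E'
from h import *
to(L(P,0,0,120))
save("top","t4.png",(128,130,242,215),7);save("side","s6.png",(220,80,320,210),5)
E
```

```text
t 13.78 pos [537.8  82.6 163.7] xax [-0.991  0.132  0.   ] F [-1.  -0.2 -0.1] w -0.2 q [-0.21  0.36  0.01  1.89 -0.01  0.89  1.24]
units [0.06 4.56 1.75] rows>= 4.56255392345019
```

View pics/t4.png

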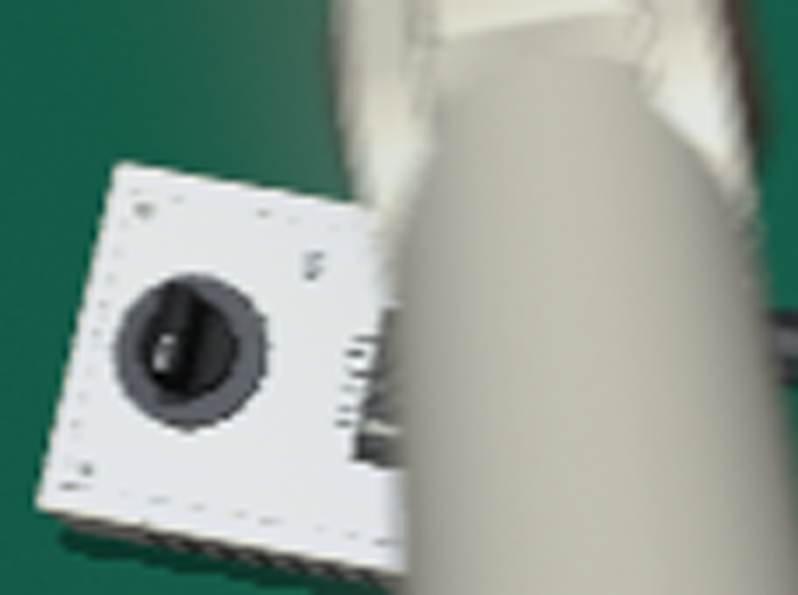

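The knob's bar now lies along the controller's x axis, so it is at the stop. Next is the wheel: I move to 6 mm short of the wheel top's centre, slightly above it.

```bash
python3 - <<'E'
from h import *
to(L(P,-10,0,85))
E
```

```text
t 13.88 pos [537.7  78.  163.6] xax [-0.99   0.139  0.001] F [-1.2 -1.  -0.3] w 0.0 q [-0.21  0.36  0.02  1.89 -0.    0.89  1.24]
units [0.51 4.76 3.13] rows>= 4.760453948503189
```

apply_moves:
  rows:
    - [[0.15,0.8,0,0],[0.15,1,0,0],[0.1,1,0.5,0],[0,1,0.8,0],[0,0.6,0.9,0],[0,0,0.5,0],[0,0,0,0],[0,0,0,0]]

```text
time: 14.55
position: [542.2, 193.1, 95.5]
orientation: [-0.209, -3.133, 0.003]
contact_force: [-0.1, 0.1, 0.5]
grip_width: 0.2
```

```bash
python3 - <<'E'
from h import *
to(L(P,-10,0,74))
save("side","s7.png",(220,80,320,210),5)
E
```

```text
t 14.55 pos [542.2 193.1  95.5] xax [-0.991  0.133  0.002] F [-0.1  0.1  0.5] w 0.2 q [-0.37  0.51 -0.02  1.86  0.02  0.78  1.04]
units [0.04 0.17 0.86] rows>= 0.8590973053413455
```

View pics/s7.png

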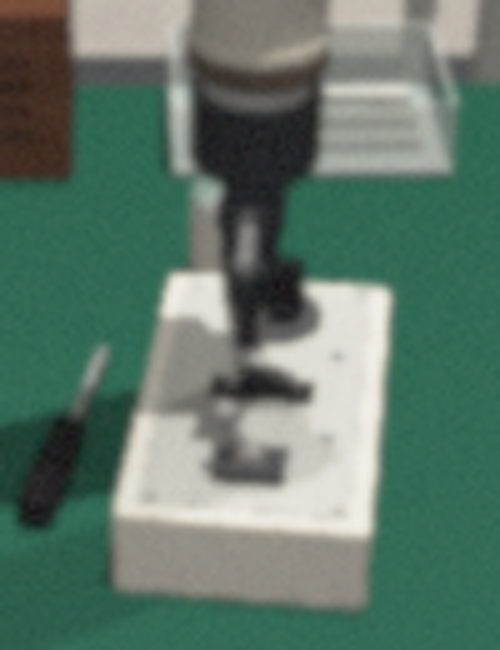

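apply_moves:
  rows:
    - [[0,0.15,0.3,0],[0,0,0.3,0],[0,0,0.08,0],[0,0,0,0],[0,0,0,0]]

```text
time: 15.02
position: [543.4, 197.5, 79.3]
orientation: [-0.209, -3.134, 0.0]
contact_force: [0.3, -0.4, 0.5]
grip_width: -0.4
```

apply_moves:
  rows:
    - [[0,0,0.06,0],[0,0,0,0],[0,0,0,0]]

```text
time: 15.27
position: [543.5, 197.8, 77.9]
orientation: [0.208, 3.135, 0.0]
contact_force: [0.7, 0.1, 1.3]
grip_width: -0.5
```

apply_moves:
  rows:
    - [[0,0,0.08,0],[0,0,0,0],[0,0,0,0]]

```text
time: 15.52
position: [543.3, 197.8, 75.7]
orientation: [-0.208, -3.134, 0.0]
contact_force: [0.7, -0.1, 0.3]
grip_width: -0.2
```

apply_moves:
  rows:
    - [[0,0,0.05,0],[0,0,0,0],[0,0,0,0]]

```text
time: 15.77
position: [543.3, 197.8, 74.4]
orientation: [-0.208, -3.134, 0.0]
contact_force: [0.9, -0.7, 0.4]
grip_width: 0.0
```

apply_moves:
  rows:
    - [[0,0,0.03,0],[0,0,0,0],[0,0,0,0]]

```text
time: 16.02
position: [543.6, 197.9, 74.1]
orientation: [0.208, 3.134, 0.0]
contact_force: [-0.9, -0.3, 1.7]
grip_width: 0.1
```

apply_moves:
  rows:
    - [[0,0,0.03,0],[0,0,0,0],[0,0,0,0]]

```text
time: 16.27
position: [543.7, 197.9, 73.9]
orientation: [0.208, 3.134, 0.0]
contact_force: [-2.7, -1.6, 7.5]
grip_width: 0.1
```

apply_moves:
  rows:
    - [[-0.12,0,0,0],[-0.12,0,0,0],[-0.12,0,0,0],[-0.12,0,0,0],[0,0,0,0],[0,0,0,0]]

```text
time: 16.77
position: [557.2, 195.8, 74.0]
orientation: [0.209, 3.131, 0.001]
contact_force: [1.6, -1.5, 6.3]
grip_width: 0.1
```

```bash
python3 - <<'E'
from h import *
to(L(P,0,0,74))
save("side","s8.png",(240,130,310,190),10);save("top","t5.png",(128,130,242,215),7)
E
```

```text
t 16.77 pos [557.2 195.8  74. ] xax [-0.991  0.133 -0.003] F [ 1.6 -1.5  6.3] w 0.1 q [-0.37  0.56 -0.02  1.83  0.02  0.75  1.04]
units [ 0.23 -0.03  0.  ] rows>= 0.22681945632179637
```

View pics/s8.png

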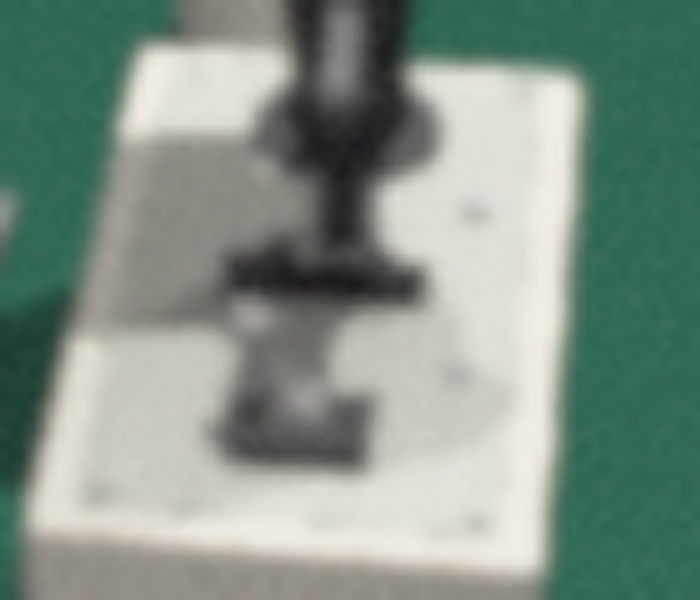

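View pics/t5.png

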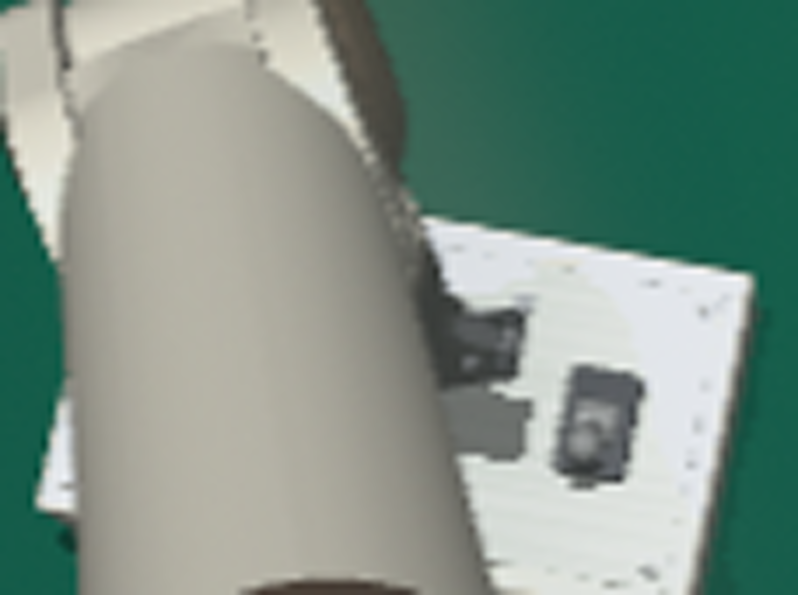

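I've rolled about 13.6 mm, which should be close to 2 clicks. I lift off and clear the view to check.

apply_moves:
  rows:
    - [[0,0,-0.6,0],[0,-0.2,-1,0],[0,-1,-1,0],[0,-1,-0.6,0],[0,-1,0,0],[0,-1,0,0],[0,-1,0,0],[0,-1,0,0]]

```text
time: 17.53
position: [534.2, 41.7, 153.0]
orientation: [-0.208, -3.135, -0.0]
contact_force: [-0.8, -0.7, 0.6]
grip_width: -0.0
```

```bash
python3 - <<'E'
from h import *
to(L(P,0,0,74))
save("side","s9.png",(240,130,310,190),10);save("top","t6.png",(140,150,240,225),8)
E
```

```text
t 17.53 pos [534.2  41.7 153. ] xax [-0.991  0.132  0.   ] F [-0.8 -0.7  0.6] w -0.0 q [-0.14  0.36  0.02  1.92 -0.01  0.86  1.32]
units [0.13 6.21 3.16] rows>= 6.205120661739198
```

View pics/s9.png

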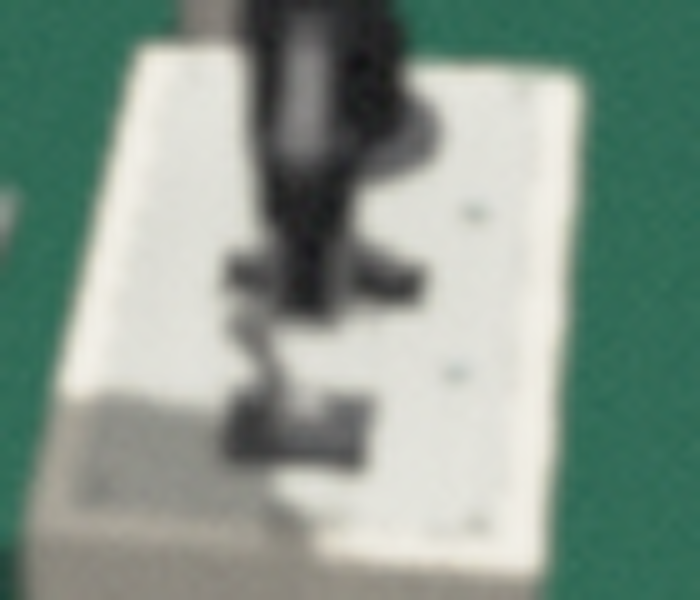

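View pics/t6.png

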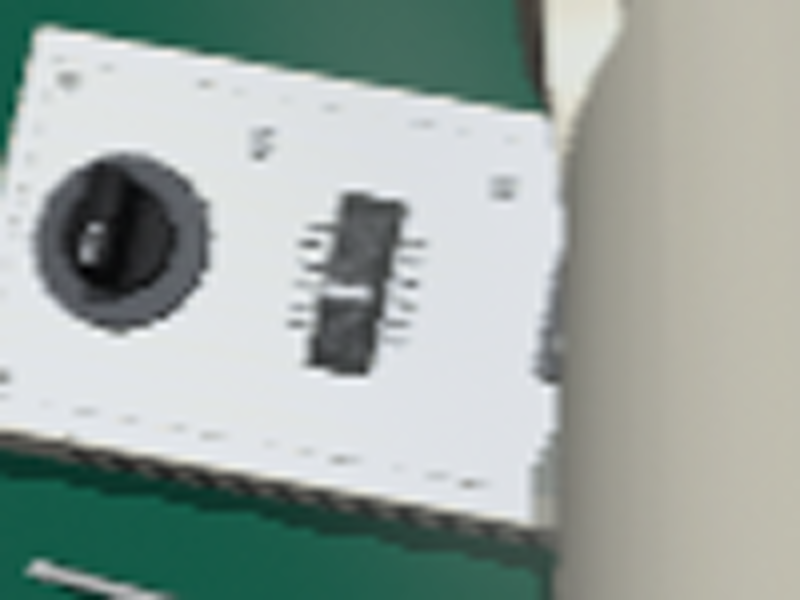

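```bash
cat > mark.py <<'E'
from h import *
def mark(im,c):
    g=im.astype(float).mean(2)
    out=[]
    for k in np.arange(-1,7.01,.05):
        a=np.radians(-37.5+15*k);v=[]
        for y in np.linspace(-5,5,11):
            u=proj(c,L(P,30*np.sin(a),y,44+30*np.cos(a)))
            v.append(cv2.remap(g.astype(np.float32),np.float32([[u[0]]]),np.float32([[u[1]]]),1)[0,0])
        out.append((k,np.mean(v)))
    o=np.array(out);m=o[:,1]>np.median(o[:,1])+30
    i=o[:,1].argmax();w=np.clip(o[:,1]-np.median(o[:,1])-15,0,None)*(abs(o[:,0]-o[i,0])<1);return o[i],(o[:,0]*w).sum()/w.sum()
if __name__=="__main__":
    c=cams.camera("top");print("start",mark(cv2.imread("pics/t0.png"),c),"now",mark(c["color"],c))
E
python3 mark.py
```

```text
start (array([-5.00000000e-02,  1.97136292e+02]), np.float64(-0.03271052806837714)) now (array([  1.8       , 204.59938049]), np.float64(1.829626634845576))
```

The mark is now at click 2 (measured 1.83, with the start reading −0.03). One more click to go.

```bash
python3 - <<'E'
from h import *
to(L(P,-4,1,78))
E
```

```text
t 17.68 pos [534.3  39.9 152.8] xax [-0.991  0.137  0.001] F [ 0.4  0.  -0.2] w 0.1 q [-0.14  0.36  0.02  1.92 -0.01  0.86  1.32]
units [0.33 6.32 2.99] rows>= 6.317782060843585
```

apply_moves:
  rows:
    - [[0.05,1,0,0],[0.05,1,0,0],[0.05,1,0,0],[0.05,1,0.3,0],[0.05,1,0.6,0],[0,1,0.8,0],[0,0.3,0.8,0],[0,0,0,0]]

```text
time: 18.35
position: [545.6, 204.1, 86.5]
orientation: [-0.197, -3.129, 0.0]
contact_force: [-1.4, 0.2, -0.9]
grip_width: 0.3
```

```bash
python3 - <<'E'
from h import *
to(L(P,-4,1,75.5))
E
```

```text
t 18.35 pos [545.6 204.1  86.5] xax [-0.992  0.126  0.007] F [-1.4  0.2 -0.9] w 0.3 q [-0.38  0.53 -0.03  1.84  0.02  0.78  1.03]
units [-0.12 -0.25  0.44] rows>= 0.43908533476912387
```

apply_moves:
  rows:
    - [[-0.1,-0.25,0,0],[0,0,0.2,0],[0,0,0.1,0],[0,0,0,0],[0,0,0,0],[0,0,0,0]]

```text
time: 18.85
position: [551.6, 192.6, 83.8]
orientation: [0.21, 3.134, 0.001]
contact_force: [1.2, -0.3, -0.3]
grip_width: 0.0
```

```bash
python3 - <<'E'
from h import *
to(L(P,-4,1,75.5))
E
```

```text
t 18.85 pos [551.6 192.6  83.8] xax [-0.991  0.133 -0.001] F [ 1.2 -0.3 -0.3] w 0.0 q [-0.36  0.53 -0.02  1.84  0.02  0.77  1.04]
units [0.18 0.17 0.33] rows>= 0.33013936427669555
```

apply_moves:
  rows:
    - [[0.18,0.17,0.1,0],[0,0,0.2,0],[0,0,0,0],[0,0,0,0],[0,0,0,0]]

```text
time: 19.27
position: [547.1, 197.8, 75.3]
orientation: [-0.208, -3.134, 0.0]
contact_force: [-0.5, 0.2, 0.0]
grip_width: -0.0
```

apply_moves:
  rows:
    - [[0,0,0.05,0],[0,0,0,0],[0,0,0,0]]

```text
time: 19.52
position: [547.3, 197.8, 74.3]
orientation: [0.209, 3.135, 0.0]
contact_force: [0.4, -0.7, 0.7]
grip_width: -0.0
```

apply_moves:
  rows:
    - [[0,0,0.05,0],[0,0,0,0],[0,0,0,0]]

```text
time: 19.77
position: [548.5, 197.7, 74.0]
orientation: [0.209, 3.132, 0.001]
contact_force: [0.0, -1.2, 4.6]
grip_width: 0.0
```

apply_moves:
  rows:
    - [[-0.1,0,0,0],[-0.1,0,0,0],[-0.08,0,0,0],[0,0,0,0],[0,0,0,0],[0,0,0,0]]

```text
time: 20.27
position: [555.7, 196.6, 74.0]
orientation: [0.209, 3.132, 0.001]
contact_force: [0.4, -1.1, 4.8]
grip_width: 0.1
```

apply_moves:
  rows:
    - [[0,0,-0.6,0],[0,-0.2,-1,0],[0,-1,-1,0],[0,-1,-0.6,0],[0,-1,0,0],[0,-1,0,0],[0,-1,0,0],[0,-1,0,0]]

```text
time: 20.93
position: [533.2, 42.1, 153.2]
orientation: [0.208, 3.135, 0.0]
contact_force: [1.0, -0.5, 0.0]
grip_width: 0.1
```

```bash
python3 mark.py; python3 - <<'E'
from h import *
to(L(P,-60,-85,150))
save("top","t7.png",(140,150,240,225),8)
E
```

```text
start (array([-5.00000000e-02,  1.97136292e+02]), np.float64(-0.03271052806837714)) now (array([  2.95      , 200.77964783]), np.float64(2.958824502112826))
t 20.98 pos [532.4  35.4 152.9] xax [-0.99   0.139  0.001] F [-1.9 -5.2 -0.4] w -0.3 q [-0.14  0.36  0.02  1.93 -0.    0.86  1.32]
units [2.58 3.09 0.11] rows>= 3.094138237771752
```

View pics/t7.png

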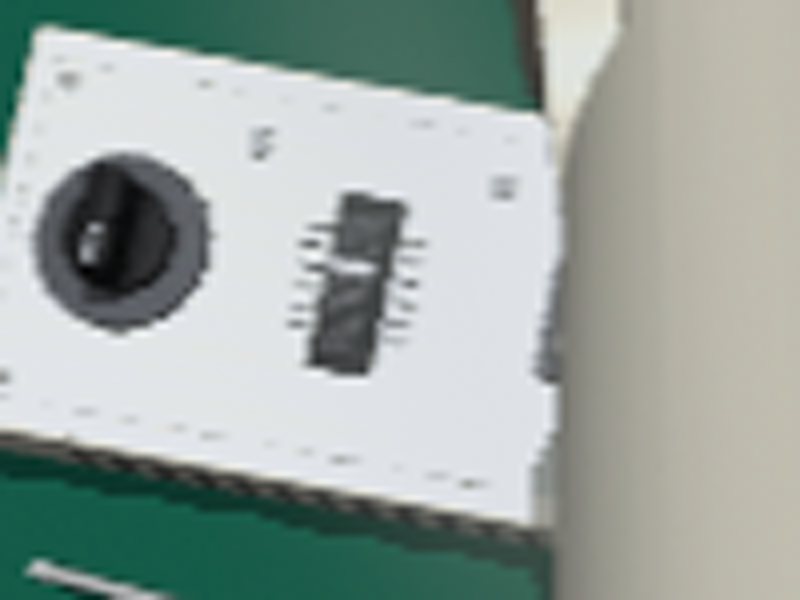

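The mark sits at click 3 (2.96) and the knob is still at its stop. Next is the toggle, approached from the near side.

apply_moves:
  rows:
    - [[0.5,0.6,0,0],[0.6,0.8,0,0],[0.6,0.8,0,0],[0.6,0.7,0,0],[0.1,0.1,0,0],[0,0,0,0],[0,0,0,0]]

```text
time: 21.62
position: [484.4, 125.6, 153.1]
orientation: [0.207, 3.134, -0.0]
contact_force: [-0.6, -0.7, 0.1]
grip_width: 0.1
```

```bash
python3 - <<'E'
from h import *
to(L(P,-55,-85,95));to(L(P,-2,-85,95))
E
```

```text
t 21.62 pos [484.4 125.6 153.1] xax [-0.991  0.132 -0.   ] F [-0.6 -0.7  0.1] w 0.1 q [-0.29  0.3  -0.03  2.    0.01  0.83  1.12]
units [-0.03 -0.22  2.32] rows>= 2.323399230372546
t 21.62 pos [484.4 125.6 153.1] xax [-0.991  0.132 -0.   ] F [-0.6 -0.7  0.1] w 0.1 q [-0.29  0.3  -0.03  2.    0.01  0.83  1.12]
units [-2.15 -0.26  2.32] rows>= 2.3241926052261155
```

apply_moves:
  rows:
    - [[0,-0.22,0.5,0],[0,0,0.8,0],[0,0,0.7,0],[0,0,0.32,0],[0,0,0,0],[0,0,0,0],[0,0,0,0]]

```text
time: 22.2
position: [484.3, 119.9, 95.8]
orientation: [0.209, 3.133, 0.001]
contact_force: [0.4, -0.4, 1.2]
grip_width: -0.2
```

apply_moves:
  rows:
    - [[-0.4,0,0,0],[-0.4,0,0,0],[-0.4,0,0,0],[-0.4,0,0,0],[-0.3,0,0,0],[0,0,0,0],[0,0,0,0]]

```text
time: 22.78
position: [531.5, 113.4, 94.9]
orientation: [0.209, 3.134, -0.0]
contact_force: [0.2, -0.4, -0.4]
grip_width: -0.1
```

```bash
python3 - <<'E'
from h import *
to(L(P,0,-85,95))
save("side","s10.png",(240,130,310,190),10)
E
```

```text
t 22.78 pos [531.5 113.4  94.9] xax [-0.991  0.133 -0.001] F [ 0.2 -0.4 -0.4] w -0.1 q [-0.25  0.46 -0.02  1.94  0.01  0.74  1.17]
units [-0.29 -0.02 -0.  ] rows>= 0.2936646056391793
```

View pics/s10.png

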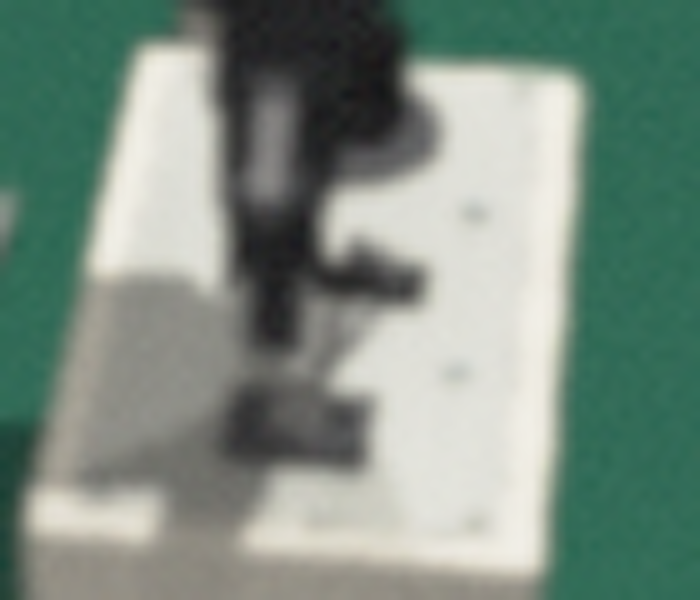

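The lever now leans to the far side. I push on gently until it meets its stop.

apply_moves:
  rows:
    - [[-0.15,0,0,0],[-0.15,0,0,0],[0,0,0,0],[0,0,0,0]]

```text
time: 23.17
position: [536.9, 112.7, 94.5]
orientation: [-0.208, -3.133, 0.001]
contact_force: [-3.5, -0.9, -1.4]
grip_width: -0.1
```

apply_moves:
  rows:
    - [[-0.1,0,0,0],[0,0,0,0],[0,0,0,0]]

```text
time: 23.42
position: [537.2, 112.7, 94.3]
orientation: [-0.207, -3.129, 0.002]
contact_force: [-8.0, -0.0, 2.2]
grip_width: 0.3
```

The stop is reached: the force is rising, at the predicted position. I back off, lift and clear the view.

apply_moves:
  rows:
    - [[0.5,0,0,0],[0.5,0,0,0],[0,0,-0.8,0],[0,0,-1,0],[0,0,-1,0],[0,-1,-1,0],[0,-1,0,0],[0,-1,0,0]]

```text
time: 24.08
position: [508.2, 41.1, 192.9]
orientation: [0.206, 3.128, 0.002]
contact_force: [0.5, -1.3, -0.9]
grip_width: -0.1
```

apply_moves:
  rows:
    - [[0,-1,0,0],[0,-1,0,0],[0,-1,0,0],[0,-0.8,0,0],[0,-0.4,0,0],[0,0,0,0],[0,0,0,0],[0,0,0,0]]

```text
time: 24.75
position: [492.4, -61.0, 190.2]
orientation: [0.206, 3.134, 0.001]
contact_force: [0.9, 0.2, 0.1]
grip_width: 0.2
```

```bash
python3 mark.py; python3 - <<'E'
from h import *
to(L(P,0,0,200))
c=save("top","t8.png",(140,130,240,205),8);d=save("side","s11.png",(200,90,360,330),2.5)
for q in (0,.9):
  a=.45-q;print(proj(c,L(P,-36*np.sin(a),-85,68+36*np.cos(a))))
E
```

```text
start (array([-5.00000000e-02,  1.97136292e+02]), np.float64(-0.03271052806837714)) now (array([  2.95      , 201.77760315]), np.float64(2.958300287213871))
t 24.8 pos [492.2 -60.8 190.1] xax [-0.992  0.13  -0.   ] F [-0.8 -0.4 -0.4] w -0.0 q [ 0.    0.24  0.07  1.99 -0.02  0.91  1.53]
units [-1.02 10.49 -0.39] rows>= 10.488943249582654
[211.50365693 192.99966179]
[213.66080437 182.0816159 ]
```

View pics/t8.png

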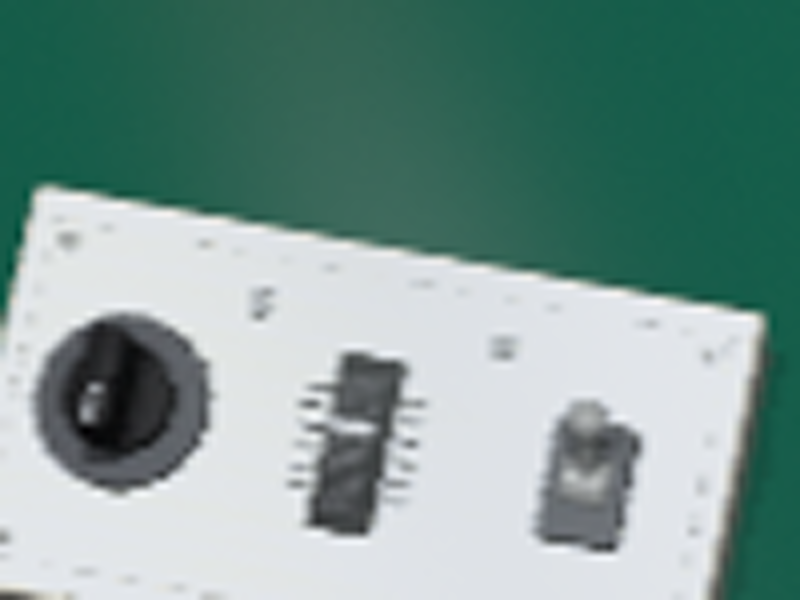

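View pics/s11.png

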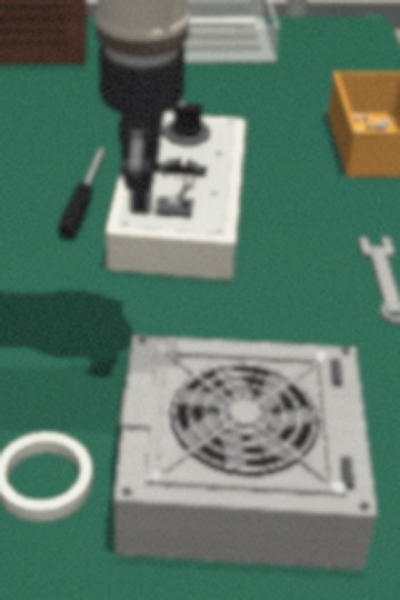

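The ball is at pixel (213.0,181.8), against (213.7,182.1) predicted for fully thrown. The wheel is at click 3, the knob's bar is aligned, the guard is flat and the bystanders haven't moved. I'm handing in.

```bash
python3 -c "
from h import *
print(manip.close_job())"
```

```text
the job is handed in; nothing more can be done
None
```

I did all four steps in the required order and handed the job in at about 25 s of the 72 s limit. The hand-in reports no verdict, so this rests on my own checks.

| Step | What I did | Last check |
|---|---|---|
| Guard | Pushed the tab down along its arc to the hard stop | Lies flat in the pictures; tip stopped at z = 85 mm, where 85.5 mm was expected |
| Knob | Gripped the bar and turned it anticlockwise | Torque rose to 1.07 Nm at the stop; bar lies along the controller's x axis |
| Thumbwheel | Rolled two clicks, then one more | Mark moved from click −0.03 to 2.96 |
| Toggle | Pushed the lever over from the near side until the force rose | Ball is within 1 pixel of where it should be when fully thrown |

- **Readings that were off:** The knob stopped with the gripper at 173°, where I had expected 171.3°; I put this down to arm flex. After the first roll the wheel mark read 1.83, which I took as click 2; the final reading fits that.
- **Forces:** The last press on the guard reached about 49 N in total at the wrist, through the fingertips. That is below the 120 N wrist limit. It is above the 40 N limit for the arm or gripper body, but only the fingers were touching.
- **Bystanders:** The tape roll and screwdriver look unmoved in the last picture. The bottle and spare fan weren't in it, but the arm didn't work near them.

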